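Compare two valve leaf springs on their test stands

TASK

Three clamped leaf springs from the gas panel's valves stand on the bench, alike but for their length. To compare the stiffness of the longest and the shortest, use closed fingers to press the pad at the free tip of the longest down to its stop, gently, hold it there for about a second and let it spring back up; then do the same with the shortest. Leave the middle-length spring alone and do not shift the pressure gauge standing beside the stands.

Things in the scene. Friction and masses are not known exactly. Their poses are not given: they have to be found in the camera images.
- long_pad (a point): brass disc, 24 mm wide, 5 mm thick, on the free tip of the longest steel strip (140 mm from clamp edge to end, 20 wide, 2 thick). Origin: centre of its underside, 61 mm above the bench (top face 66). x: along the strip, away from the clamp (126 mm behind), z up. Pressed down it sinks 12 mm to a stop pin (about 3 N) and springs back. Fixed stand; the three swap places.
- short_pad (a point): brass disc, 24 mm wide, 5 mm thick, on the free tip of the shortest steel strip (80 mm from clamp edge to end, 20 wide, 2 thick). Origin: centre of its underside, 61 mm above the bench (top face 66). x: along the strip, away from the clamp (66 mm behind), z up. Pressed down it sinks 12 mm to a stop pin (about 12 N) and springs back. Steel clamps: 82 mm high, 44 wide, on dark plates.
- mid_pad (a point): brass disc, 24 mm wide, 5 mm thick, on the free tip of the middle-length steel strip (110 mm from clamp edge to end, 20 wide, 2 thick). Origin: centre of its underside, 61 mm above the bench (top face 66). x: along the strip, away from the clamp (96 mm behind), z up. Pressed down it sinks 12 mm to a stop pin (about 5 N) and springs back. Not to be pressed.
- gauge: a loose round pressure gauge, steel case 62 mm across and 24 mm deep with a white face, standing upright on a 48 mm round foot, 86 mm high, 0.35 kg. Origin: centre of the foot's underside; z up. A bystander.
Mind the look-alikes: they are no part of the job. Leave any turquoise look-alike of the part that bears short_pad alone.

How it is judged (in metres and radians):
On the way, in this order (a step that is already met when the one before it is completed fails the run):
1. the fingers hold the pad of the longest spring down at its stop (at least 9.5 of its 12 mm) for half a second (distance of long_pad from where it was at the start of the episode above 0.0095 m and contact force between the fingers and long_leaf_c1 above 0.5 N), for 0.5 s.
2. the longest spring is let up again (distance of long_pad from where it was at the start of the episode below 0.003 m), for 0.1 s.
3. the fingers hold the pad of the shortest spring down at its stop (at least 9.5 of its 12 mm) for half a second (distance of short_pad from where it was at the start of the episode above 0.0095 m and contact force between the fingers and short_leaf_c1 above 0.5 N), for 0.5 s.
4. the shortest spring is let up again (distance of short_pad from where it was at the start of the episode below 0.003 m), for 0.1 s.
At the end, for the whole second after the job is handed in: Both tested springs and the middle one are up again, each pad within 3 mm of its rest height; the gauge stands upright (within 0.2 rad) within 30 mm of where it was (distance of each of long_pad, short_pad, mid_pad from where it was at the start of the episode below 0.003 m and distance of gauge from where it was at the start of the episode below 0.03 m and angle between gauge's own z axis and vertical below 0.2 rad); the robot touches nothing.
It fails at once if the middle-length spring is pressed (its pad moves more than 4 mm) (distance of mid_pad from where it was at the start of the episode above 0.004 m).
It fails at once if the gauge is shifted more than 30 mm (distance of gauge from where it was at the start of the episode above 0.03 m).
It fails at once if the longest spring's pad is pressed with more than 50 N (contact force between the fingers and long_leaf_c1 above 50 N).
It fails at once if the shortest spring's pad is pressed with more than 50 N (contact force between the fingers and short_leaf_c1 above 50 N).
It also fails if it takes over 48 s, if anything falls off the work surface, if the arm or the gripper's body presses on something with over 40 N, if the wrist force passes 120 N, or if a joint passes its speed limit or range.

ROBOT

A 6-joint arm with a two-finger parallel gripper is mounted at the origin on the work surface. World frame = base frame: x ahead of the robot, y to its left, z up, the work surface at z = 0. Lengths are in m, angles in degrees, forces in N, time in s.
With the tool pointing down it reaches from about 0.35 to 0.875 m from the base axis. Payload 15.5 kg.
Tool frame: the origin (TCP) lies at the very end of the fingers, on their centre line; the grasp point (between the pads) lies 19 mm behind it; z points along the fingers, x is the direction in which the jaws open and shut, and the axes are right-handed (so a half turn about z gives the same grasp; the last joint's range is limited). The gripper opens to 85 mm and grips with 20 to 120 N. Pads are 22 mm wide; open, the fingers measure 114 mm over their backs; the gripper's body (76 mm by 85 mm) begins 54 mm behind the grasp point. The pads swing forward as they close: fully open they stand 13 mm farther back than shut.
Start: joints at [-69.242, 28.281, 77.091, -0, 74.628, -5.472], TCP at [0.276, -0.561, 0.195] pointing down, gripper open.
Joint ranges: [-166.48, 166.48], [-47.26, 123.95], [12.59, 153.08], [-70.14, 250.14], [6.76, 159.57], [-176.63, 176.63]. Speed limits (degrees/s): [108.29, 108.29, 147.25, 172.46, 172.46, 172.46].

INTERFACE

Orientations are given as [roll, pitch, yaw] about the fixed x, y, z axes, in that order (R = Rz(yaw) Ry(pitch) Rx(roll)).
In Python, from plant import ctrl gives the robot as it stands.
- The arm moves only by the tool servo_tool, never from a script. Its argument "commands" is a list of rows, each a list of 2 entries, a list of its own where there are three numbers: the shift along the tool's x, y, z in cm, then the turn, a rotation vector about the tool's x, y, z in degrees. In form: [[[tx, ty, tz], [rx, ry, rz]], ...]. A call has 1 to 10 rows; each row is the pose to reach, as a shift and turn from the pose commanded when the call began, along the tool's axes at that moment; what a row does not reach only later rows make up. A row lasts 1/10 s, in which the tool goes at most 50 mm and 8.59 degrees, less where a joint would pass 70% of its speed; a pose out of reach is approached as far as the arm can. A call with a gripper value outside its range is refused whole. "jaw" is the opening, from 0 (shut) to 1 (fully open), set as the call begins (left out, the last holds). The fingers move at their own pace and stop on an object; the grip force is fixed at half the most. Time passes only in rows, so rows that repeat a pose let the fingers close. It gives the time, the measured TCP pose, the force and the opening at its end, in the units of the state.
- ctrl.state(): the state, without advancing time (a new reading comes with each control period).
- ctrl.read_camera(name): name is "scene" or "top"; returns a dict with "image" (420x560x3 uint8, red, green, blue), "range_z" (420x560 float32, m along the optical axis (not along the pixel's ray), 0 where there is no reading), "vertical_fov" (degrees; the focal length in pixels is half the picture's height over the tangent of half this angle, whatever the lens; pixels are square), "cx", "cy" (the principal point, pixels), "distortion" ([k1, k2, p1, p2, k3] as OpenCV has them; the pictures are not rectified), "cam_to_world" (4x4, takes a point from camera to world coordinates). Camera axes: x right, y down, z forward; pixel columns grow to the right and rows downward; lengths in m; the calibration is good to about 2 mm. A picture is of the moment at which its call begins.
- ctrl.finish_job(): hands the job in, once; it reports no verdict.
The state is a dict: "clock": time; "joints": joint angles; "dq": joint speeds; "joint_efforts": joint torques, N m; "tcp_pos": TCP position; "orientation": TCP orientation; "wrist_force": force on the tool from outside, world axes, zero at the start; "torque": the same for the moment, N m; "width": opening from 0.0 (shut) to 1.0 (fully open).
Only numpy, scipy, OpenCV 4.12 (cv2) and the standard library are available. Lean on these libraries where they do the work, as an engineer would, in place of code of your own. Each camera call takes 0.05 s, during which the arm holds its last target.

## Working session

There is one attempt and no reset: what is moved stays moved. The work goes in short steps, Python scripts to look and compute and a tool call to move; the robot and the scene stay as the last step left them, time stands still between calls to the robot, and variables do not carry over. Pictures are saved under pics/ and viewed, and the job is handed in when it is done.

Besides the shell and the picture viewer there is one more tool, called after "Emit:" as name(argument=value, ...) on one line, values as JSON. servo_tool: Moves the arm, as the interface text tells. Its arguments: {"type":"object","properties":{"commands":{"type":"array","items":{"type":"array"}},"jaw":{"type":"number"}},"required":["commands"]}

```bash
mkdir -p pics; cat > h.py <<'E'
import numpy as np, cv2
from plant import ctrl
def K(c):
    h=c["image"].shape[0]; f=h/2/np.tan(np.radians(c["vertical_fov"])/2)
    return np.array([[f,0,c["cx"]],[0,f,c["cy"]],[0,0,1.]])
def world(c):
    h,w=c["image"].shape[:2]
    g=np.stack(np.meshgrid(np.arange(w),np.arange(h)),-1).reshape(-1,1,2).astype(np.float64)
    n=cv2.undistortPoints(g,K(c),np.array(c["distortion"],float)).reshape(h,w,2)
    z=c["range_z"][...,None]
    P=np.concatenate([n*z,z],-1); T=np.array(c["cam_to_world"])
    return P@T[:3,:3].T+T[:3,3]
def ray(c,u,v,z):
    n=cv2.undistortPoints(np.array([[[u,v]]],float),K(c),np.array(c["distortion"],float)).reshape(2)
    T=np.array(c["cam_to_world"]); d=T[:3,:3]@[n[0],n[1],1]; o=T[:3,3]
    return o+d*(z-o[2])/d[2]
E
python3 - <<'E'
from h import *
import pickle
for n in("scene","top"):
    c=ctrl.read_camera(n); pickle.dump(c,open(n+".pkl","wb")); cv2.imwrite(f"pics/{n}0.png",c["image"][...,::-1])
    print(n,c["vertical_fov"],np.round(c["cam_to_world"],3).tolist(),c["distortion"])
print(ctrl.state())
E
```

```text
scene 50.4961133848074 [[-0.225, 0.709, -0.669, 1.22], [0.974, 0.167, -0.151, 0.37], [0.005, -0.685, -0.728, 0.881], [0.0, 0.0, 0.0, 1.0]] [-0.13463327  0.          0.          0.          0.        ]
top 53.12003408916894 [[0.008, -0.997, 0.074, 0.392], [-1.0, -0.007, 0.007, 0.199], [-0.007, -0.074, -0.997, 1.327], [0.0, 0.0, 0.0, 1.0]] [0.02168889 0.         0.         0.         0.        ]
{'clock': 0.1, 'joints': array([-6.92426052e+01,  2.83101258e+01,  7.71223527e+01, -1.07990898e-03,
        7.46279633e+01, -5.47088602e+00]), 'dq': array([-0.1372291 , -0.07668254, -0.0939538 , -0.06475133,  0.03725365,
        0.01720195]), 'joint_efforts': array([ 2.02517433e-03, -8.83591032e+01, -3.84560788e+01, -2.37071708e-05,
        5.16866785e-03,  2.51221184e-05]), 'tcp_pos': array([ 0.27609933, -0.56032102,  0.19408017]), 'orientation': array([-1.79995274e+02,  6.02657102e-02, -6.37714298e+01]), 'wrist_force': array([-0.42567093,  0.70358428, -0.25271136]), 'torque': array([ 0.05143144, -0.03183813, -0.028788  ]), 'width': 1.0022813132588382}
```

View pics/scene0.png

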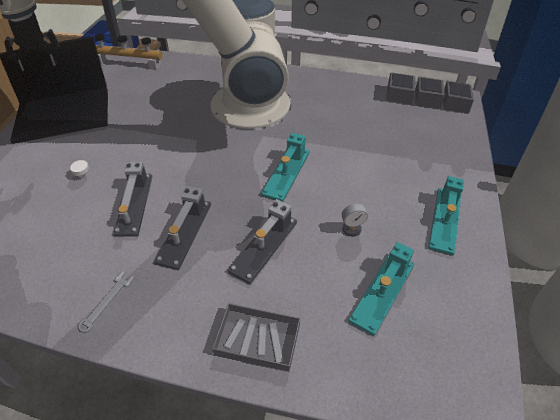

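View pics/top0.png

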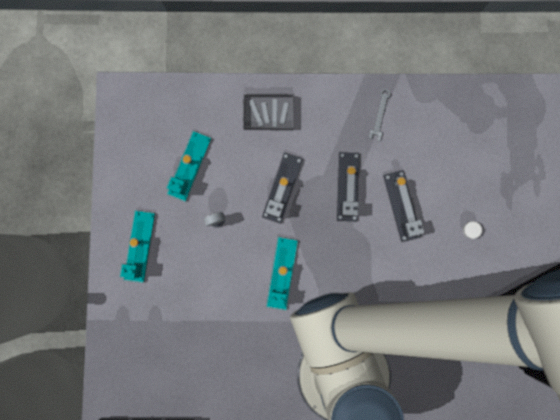

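Both views show three dark stands and three turquoise look-alikes. In the top view the dark pads are at about (401,182), (351,170) and (284,182), and the gauge is at (214,219). Next I measure the pads and the pad-to-clamp distances.

```bash
python3 - <<'E'
from h import *
import pickle
for n in("scene","top"):
    c=pickle.load(open(n+".pkl","rb")); W=world(c)
    hsv=cv2.cvtColor(c["image"],cv2.COLOR_RGB2HSV)
    m=cv2.inRange(hsv,(8,120,90),(28,255,255))
    k,l,s,ce=cv2.connectedComponentsWithStats(m)
    for i in range(1,k):
        if s[i,4]<15 or s[i,4]>400: continue
        w=W[l==i]; top=w[abs(w[:,2]-.066)<.006]
        print(n,s[i,4],ce[i].round(1),"ray",ray(c,*ce[i],.066).round(4),"depth",np.median(w,0).round(4),len(top), (top[:,:2].min(0)+top[:,:2].max(0))/2 if len(top) else "", np.ptp(top[:,:2],axis=0) if len(top) else "")
    # clamps: high points 0.075..0.09
    h=((W[...,2]>.074)&(W[...,2]<.09)&(W[...,0]>.3)&(W[...,0]<.9)&(abs(W[...,1])<.6)).astype(np.uint8)
    k,l,s,ce=cv2.connectedComponentsWithStats(h)
    for i in range(1,k):
        if s[i,4]>30: 
            w=W[l==i]; print(n,"high",s[i,4],ce[i].round(0),w.mean(0).round(4),np.ptp(w,axis=0).round(3))
c=pickle.load(open("scene.pkl","rb"))["image"]
cv2.imwrite("pics/crop1.png",cv2.resize(c[140:290,90:390][...,::-1],(800,400),interpolation=cv2.INTER_CUBIC))
E
```

```text
scene 66 [104.1  49. ] ray [-0.1445 -0.6253  0.066 ] depth [-0.158  -0.6344  0.0584] 23 [-0.15988567 -0.63505685] [0.02597806 0.05867342]
scene 75 [127.   50.9] ray [-0.1455 -0.5256  0.066 ] depth [-0.157  -0.532   0.0589] 28 [-0.15800083 -0.53104372] [0.02657797 0.07181028]
scene 102 [152.7  53.6] ray [-0.1432 -0.4163  0.066 ] depth [-0.1582 -0.4222  0.0566] 29 [-0.16086119 -0.42962514] [0.02037097 0.06161328]
scene 33 [284.8 158.8] ray [0.3242 0.1906 0.066 ] depth [0.324  0.1899 0.0655] 32 [0.32383477 0.19055931] [0.02216111 0.01872782]
scene 51 [122.7 208.3] ray [ 0.5953 -0.1638  0.066 ] depth [ 0.5938 -0.1653  0.0644] 51 [ 0.59413702 -0.16554975] [0.02071609 0.02315992]
scene 44 [451.2 207.2] ray [0.4031 0.6379 0.066 ] depth [0.4033 0.6378 0.0651] 43 [0.40130076 0.6375546 ] [0.02030692 0.02003973]
scene 57 [173.4 229. ] ray [ 0.6275 -0.0138  0.066 ] depth [ 0.6257 -0.0143  0.0648] 57 [ 0.62702964 -0.01522546] [0.02056783 0.02219357]
scene 59 [260.5 233.1] ray [0.5914 0.1903 0.066 ] depth [0.5911 0.1898 0.0651] 59 [0.59107136 0.19009874] [0.02411818 0.022063  ]
scene 66 [385.1 280
[... 887 characters left out ...]
 -0.1664  0.066 ] depth [ 0.5914 -0.1673  0.0645] 40 [ 0.59135657 -0.16783515] [0.01872276 0.02285562]
top 41 [133.6 242. ] ray [0.4009 0.6367 0.066 ] depth [0.401  0.6365 0.0652] 40 [0.40098984 0.63777925] [0.01800415 0.02122159]
top 37 [282.6 270.2] ray [0.3206 0.1897 0.066 ] depth [0.3209 0.1915 0.065 ] 34 [0.32095785 0.18999624] [0.01774686 0.01502971]
top high 98 [174. 184.] [0.5758 0.5175 0.0771] [0.04  0.048 0.011]
top high 90 [274. 208.] [0.5066 0.2178 0.0775] [0.042 0.045 0.011]
top high 81 [350. 208.] [ 0.507  -0.0105  0.0772] [0.039 0.042 0.01 ]
top high 130 [213. 218.] [0.4749 0.399  0.0813] [0.036 0.051 0.016]
top high 96 [416. 228.] [ 0.4491 -0.2042  0.077 ] [0.045 0.047 0.012]
```

View pics/crop1.png

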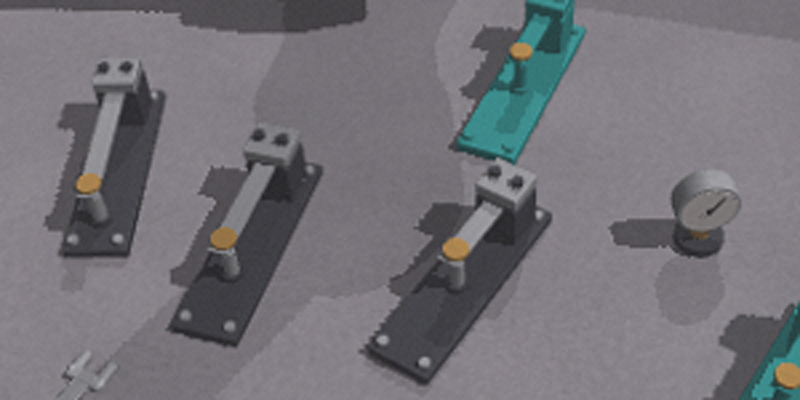

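Pad-to-clamp-centre distances come out as 148, 117 and 87 mm, which match long, middle and short in 30 mm steps. So the long pad is at (0.593,-0.166) and the short pad at (0.590,0.189), both with a top face of about 0.065. The shorter one at y=0.19 is dark rather than turquoise, so it is the right part.

```bash
cat > d.py <<'E'
import sys
from h import *
from scipy.spatial.transform import Rotation as R
s=ctrl.state(); Rm=R.from_euler("xyz",s["orientation"],degrees=True).as_matrix()
t=np.array([float(a) for a in sys.argv[1:4]])
print(s["clock"],s["tcp_pos"].round(4),s["orientation"].round(2),s["wrist_force"].round(2),"cm:",(Rm.T@(t-s["tcp_pos"])*100).round(2))
E
python3 d.py 0.593 -0.166 0.11
```

```text
0.1 [ 0.2761 -0.5603  0.1941] [-1.800e+02  6.000e-02 -6.377e+01] [-0.43  0.7  -0.25] cm: [-21.36 -45.85   8.43]
```

Emit:
servo_tool(commands=[[[-0.6,-1.4,0],[0,0,0]],[[-1.8,-4,0],[0,0,0]],[[-3.6,-7.8,0],[0,0,0]],[[-5.6,-12,0],[0,0,0]],[[-7.6,-16.3,0.5],[0,0,0]],[[-9.6,-20.6,1.2],[0,0,0]],[[-11.6,-25,2],[0,0,0]],[[-13.6,-29.3,3],[0,0,0]],[[-15.6,-33.5,4],[0,0,0]],[[-17.2,-37,5],[0,0,0]]], jaw=0)

```text
clock: 1.1
tcp_pos: [0.5332, -0.2397, 0.1442]
orientation: [-180.0, 0.0, -63.7]
wrist_force: [-0.2, -0.8, -0.8]
width: 0.004
```

Emit:
servo_tool(commands=[[[-1.5,-3,1],[0,0,0]],[[-2.7,-5.7,2],[0,0,0]],[[-3.6,-7.6,2.8],[0,0,0]],[[-4.1,-8.6,3.2],[0,0,0]],[[-4.16,-8.85,3.4],[0,0,0]],[[-4.16,-8.85,3.4],[0,0,0]],[[-4.16,-8.85,3.4],[0,0,0]],[[-4.16,-8.85,3.4],[0,0,0]]])

```text
clock: 1.9
tcp_pos: [0.5928, -0.1672, 0.111]
orientation: [-180.0, -0.0, -63.8]
wrist_force: [-0.6, -0.7, 0.8]
width: 0.0
```

```bash
python3 d.py 0.593 -0.166 0.075
python3 - <<'E'
from h import *
c=ctrl.read_camera("scene"); cv2.imwrite("pics/s1.png",cv2.resize(c["image"][120:280,50:270][...,::-1],(800,582),interpolation=cv2.INTER_CUBIC)); print(ctrl.state()["width"])
E
```

```text
1.9 [ 0.5928 -0.1672  0.111 ] [-1.7999e+02 -2.0000e-02 -6.3830e+01] [-0.6  -0.74  0.83] cm: [-0.1  -0.07  3.6 ]
-0.004058604065387523
```

View pics/s1.png

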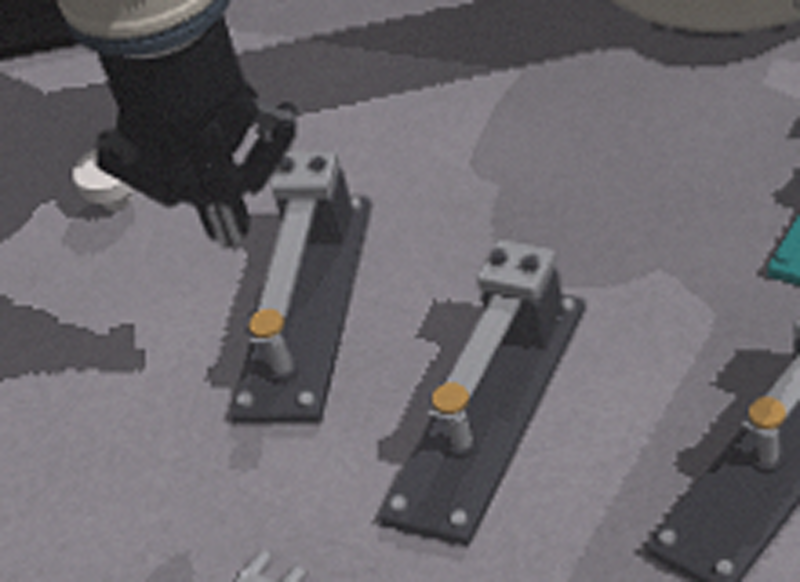

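The view shows the fingertip at about zoomed (228,240), with the long pad at (266,323). That offset looks large for a tip 45 mm above the pad, so I'll project the expected TCP and compare.

```bash
python3 - <<'E'
from h import *
s=ctrl.state()
for n in("scene","top"):
    c=ctrl.read_camera(n); T=np.linalg.inv(np.array(c["cam_to_world"]))
    p=np.array([s["tcp_pos"],[0.593,-.166,.066]]); q=cv2.projectPoints(p,cv2.Rodrigues(T[:3,:3])[0],T[:3,3],K(c),np.array(c["distortion"],float))[0].reshape(-1,2)
    print(n,q.round(1))
    W=world(c)
    u,v=int(q[0,0]),int(q[0,1])
    print(c["range_z"][v-3:v+4:3,u-3:u+4:3])
    m=(np.linalg.norm(W[...,:2]-s["tcp_pos"][:2],axis=-1)<.06)&(W[...,2]>.09)&(W[...,2]<.2)
    if m.any():
        w=W[m]; i=w[:,2].argsort()[:12]; print(w[i].round(4))
    im=c["image"].copy()
    for a in q: cv2.circle(im,tuple(int(x) for x in a.round()),2,(255,0,0),-1)
    y,x=max(0,int(q[1,1])-80),max(0,int(q[1,0])-100)
    cv2.imwrite(f"pics/p_{n}.png",cv2.resize(im[y:y+150,x:x+200][...,::-1],(800,600),interpolation=cv2.INTER_NEAREST))
E
```

```text
scene [[117.5 194.9]
 [122.4 207.5]]
[[1.2228711 1.2249362 1.2246867]
 [1.2195672 1.2173256 1.2196866]
 [1.206202  1.2075135 1.2133183]]
[[ 0.5972 -0.1584  0.148 ]
 [ 0.592  -0.1608  0.149 ]
 [ 0.5951 -0.1592  0.1491]
 [ 0.5996 -0.162   0.1495]
 [ 0.6044 -0.1676  0.1496]
 [ 0.6006 -0.1584  0.1513]
 [ 0.6032 -0.1646  0.1524]
 [ 0.6005 -0.166   0.1528]
 [ 0.6032 -0.1618  0.1531]
 [ 0.6029 -0.1753  0.1531]
 [ 0.6048 -0.1661  0.1537]
 [ 0.5996 -0.1582  0.1537]]
top [[406.  178. ]
 [401.2 180.3]]
[[1.1023383 1.1234856 1.0810922]
 [1.0892797 1.0911715 1.0874685]
 [1.0915568 1.0997431 1.1155976]]
[[ 0.5767 -0.1641  0.1924]
 [ 0.5761 -0.1604  0.1957]
 [ 0.57   -0.1511  0.1995]]
```

View pics/p_scene.png

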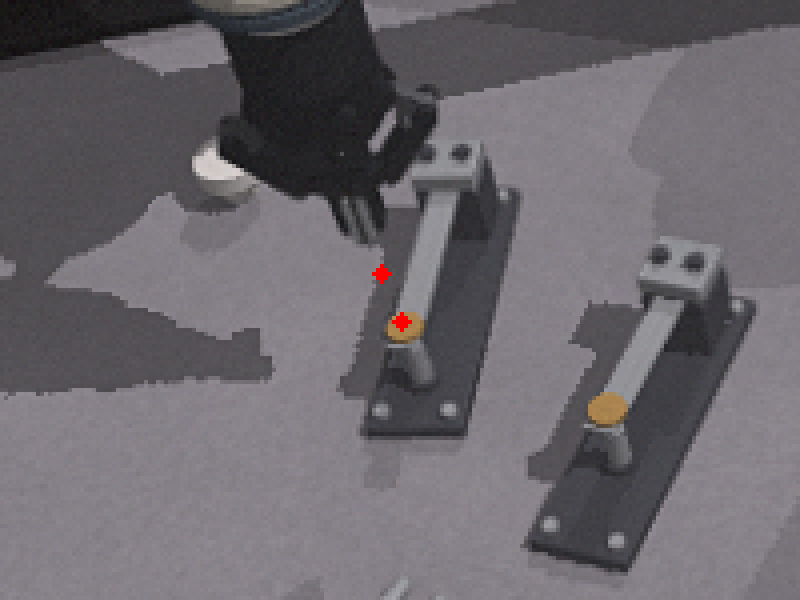

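View pics/p_top.png

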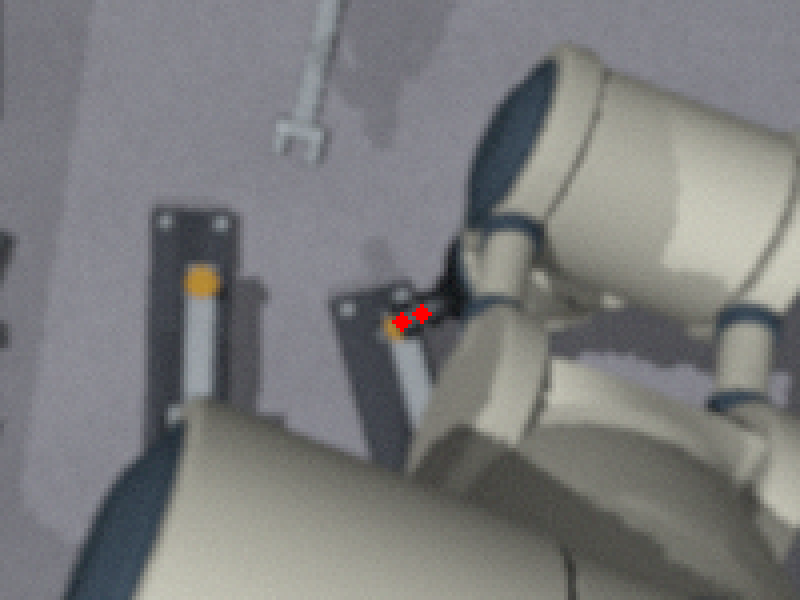

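The fingertips' visible end sits about 30 mm above the reported TCP. I'll check the depth profile along the fingers before descending.

```bash
python3 - <<'E'
from h import *
s=ctrl.state(); print(s["clock"],s["tcp_pos"],s["joints"].round(2),s["width"])
c=ctrl.read_camera("scene"); W=world(c)
for v in range(176,198,2): print(v,[tuple((W[v,u]*1000).round(0).astype(int)) for u in (108,111,114,116,118)], c["image"][v,114])
c=ctrl.read_camera("top"); W=world(c)
for v in range(174,184,2): print(v,[tuple((W[v,u]*1000).round(0).astype(int)) for u in range(396,416,3)])
E
```

```text
2.05 [ 0.5929507  -0.16692495  0.1108479 ] [-21.28  32.57  83.87   0.    63.55  42.54] 0.0016922209993104778
176 [(np.int64(602), np.int64(-166), np.int64(184)), (np.int64(604), np.int64(-157), np.int64(187)), (np.int64(598), np.int64(-153), np.int64(182)), (np.int64(588), np.int64(-157), np.int64(172)), (np.int64(432), np.int64(-279), np.int64(0))] [33 33 35]
178 [(np.int64(606), np.int64(-165), np.int64(182)), (np.int64(603), np.int64(-160), np.int64(179)), (np.int64(596), np.int64(-157), np.int64(174)), (np.int64(595), np.int64(-152), np.int64(174)), (np.int64(435), np.int64(-279), np.int64(-5))] [42 43 44]
180 [(np.int64(606), np.int64(-167), np.int64(174)), (np.int64(603), np.int64(-162), np.int64(172)), (np.int64(596), np.int64(-159), np.int64(166)), (np.int64(597), np.int64(-153), np.int64(169)), (np.int64(585), np.int64(-157), np.int64(156))] [65 63 69]
182 [(np.int64(603), np.int64(-172), np.int64(164)), (np.int64(604), np.int64(-163), np.int64(166)), (np.int64(599), np.int64(-159), np.int64(163)), (np.int64(594), np.int64(-157), np.int64(158)), (np.int64(590), np.int64(-155
[... 2788 characters left out ...]
nt64(-143), np.int64(259))]
180 [(np.int64(602), np.int64(-164), np.int64(17)), (np.int64(595), np.int64(-161), np.int64(62)), (np.int64(566), np.int64(-117), np.int64(243)), (np.int64(567), np.int64(-128), np.int64(233)), (np.int64(570), np.int64(-140), np.int64(218)), (np.int64(572), np.int64(-152), np.int64(205)), (np.int64(606), np.int64(-229), np.int64(-10))]
182 [(np.int64(594), np.int64(-161), np.int64(26)), (np.int64(588), np.int64(-159), np.int64(67)), (np.int64(562), np.int64(-120), np.int64(234)), (np.int64(561), np.int64(-126), np.int64(239)), (np.int64(598), np.int64(-207), np.int64(0)), (np.int64(598), np.int64(-216), np.int64(0)), (np.int64(599), np.int64(-226), np.int64(-2))]
```

The depth readings show the visible finger end at z≈0.147, while the reported TCP is 0.111. Since these disagree, I'll descend in small force-watched steps and use the cameras to confirm the pad is sinking.

Emit:
servo_tool(commands=[[[-0.1,0,1],[0,0,0]],[[-0.1,0,2],[0,0,0]],[[-0.1,0,3],[0,0,0]],[[-0.1,0,3.8],[0,0,0]],[[-0.1,0,4],[0,0,0]],[[-0.1,0,4],[0,0,0]]])

```text
clock: 2.75
tcp_pos: [0.5924, -0.1654, 0.0701]
orientation: [180.0, 0.0, -63.8]
wrist_force: [0.1, 0.4, 0.5]
width: -0.005
```

Emit:
servo_tool(commands=[[[0,0,0.2],[0,0,0]],[[0,0,0.4],[0,0,0]],[[0,0,0.6],[0,0,0]],[[0,0,0.8],[0,0,0]],[[0,0,0.8],[0,0,0]]])

```text
clock: 3.25
tcp_pos: [0.5925, -0.1654, 0.0623]
orientation: [180.0, 0.0, -63.8]
wrist_force: [-0.5, -0.1, 0.3]
width: 0.001
```

```bash
python3 d.py 0.593 -0.166 0.055
python3 - <<'E'
from h import *
c=ctrl.read_camera("scene"); cv2.imwrite("pics/s2.png",cv2.resize(c["image"][150:270,70:230][...,::-1],(800,600),interpolation=cv2.INTER_CUBIC))
s=ctrl.state();W=world(c)
m=(np.linalg.norm(W[...,:2]-s["tcp_pos"][:2],axis=-1)<.03)&(W[...,2]>.05)&(W[...,2]<.16)
w=W[m]; print(w[w[:,2].argsort()][::20].round(3)[:12])
E
```

```text
3.25 [ 0.5925 -0.1654  0.0623] [ 1.7999e+02  1.0000e-02 -6.3770e+01] [-0.48 -0.08  0.33] cm: [ 0.07 -0.02  0.73]
[[ 0.568 -0.165  0.056]
 [ 0.576 -0.172  0.059]
 [ 0.566 -0.168  0.061]
 [ 0.586 -0.171  0.063]
 [ 0.585 -0.174  0.065]
 [ 0.598 -0.164  0.066]
 [ 0.601 -0.158  0.103]
 [ 0.595 -0.151  0.11 ]
 [ 0.594 -0.156  0.115]
 [ 0.604 -0.173  0.121]
 [ 0.606 -0.163  0.125]
 [ 0.603 -0.158  0.13 ]]
```

View pics/s2.png

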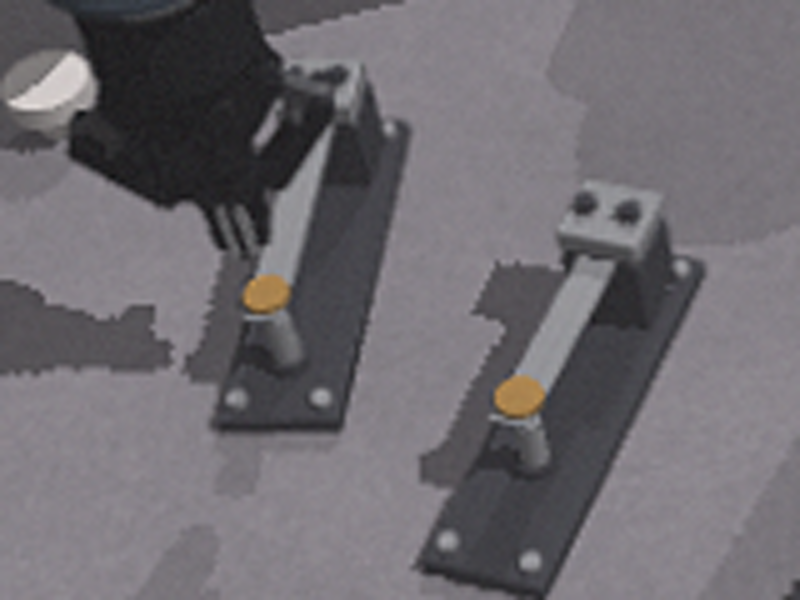

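The fingertips are still well above the pad, at about z≈0.098 with a reported 0.062. So the true tips end roughly 35 mm short of the reported TCP, and contact should come near a reported 0.03. I'll continue gently with force feedback.

Emit:
servo_tool(commands=[[[0,0,0.4],[0,0,0]],[[0,0,0.8],[0,0,0]],[[0,0,1.2],[0,0,0]],[[0,0,1.6],[0,0,0]],[[0,0,2],[0,0,0]],[[0,0,2],[0,0,0]]])

```text
clock: 3.9
tcp_pos: [0.5923, -0.1654, 0.0419]
orientation: [180.0, 0.0, -63.8]
wrist_force: [0.1, -0.2, 0.7]
width: 0.003
```

Emit:
servo_tool(commands=[[[0,0,0.2],[0,0,0]],[[0,0,0.4],[0,0,0]],[[0,0,0.6],[0,0,0]],[[0,0,0.6],[0,0,0]]])

```text
clock: 4.3
tcp_pos: [0.5925, -0.1654, 0.0363]
orientation: [180.0, 0.0, -63.8]
wrist_force: [-0.0, -0.9, -0.5]
width: 0.002
```

```bash
cat > look.py <<'E'
import sys
from h import *
n,x,y,o=sys.argv[1],float(sys.argv[2]),float(sys.argv[3]),sys.argv[4]
c=ctrl.read_camera("scene"); s=ctrl.state(); W=world(c)
T=np.linalg.inv(np.array(c["cam_to_world"]))
q=cv2.projectPoints(np.array([[x,y,.08]]),cv2.Rodrigues(T[:3,:3])[0],T[:3,3],K(c),np.array(c["distortion"],float))[0].ravel().astype(int)
i0,j0=max(0,q[1]-50),max(0,q[0]-65)
im=c["image"][i0:i0+90,j0:j0+120]; cv2.imwrite(o,cv2.resize(im[...,::-1],(800,600),interpolation=cv2.INTER_CUBIC))
hsv=cv2.cvtColor(c["image"],cv2.COLOR_RGB2HSV); m=cv2.inRange(hsv,(8,120,70),(28,255,255))>0
m&=(np.hypot(W[...,0]-x,W[...,1]-y)<.04)
v,u=np.nonzero(m)
print("orange n",m.sum(),"px",(u.mean(),v.mean()) if len(u) else "", "z med",np.median(W[m][:,2]) if len(u) else "")
print(s["clock"],s["tcp_pos"].round(4),s["wrist_force"].round(2))
E
python3 look.py scene 0.593 -0.166 pics/s3.png
```

```text
orange n 30 px (np.float64(123.6), np.float64(209.5)) z med 0.06410529671985032
4.35 [ 0.5926 -0.1655  0.0365] [-0.26  0.43 -0.55]
```

View pics/s3.png

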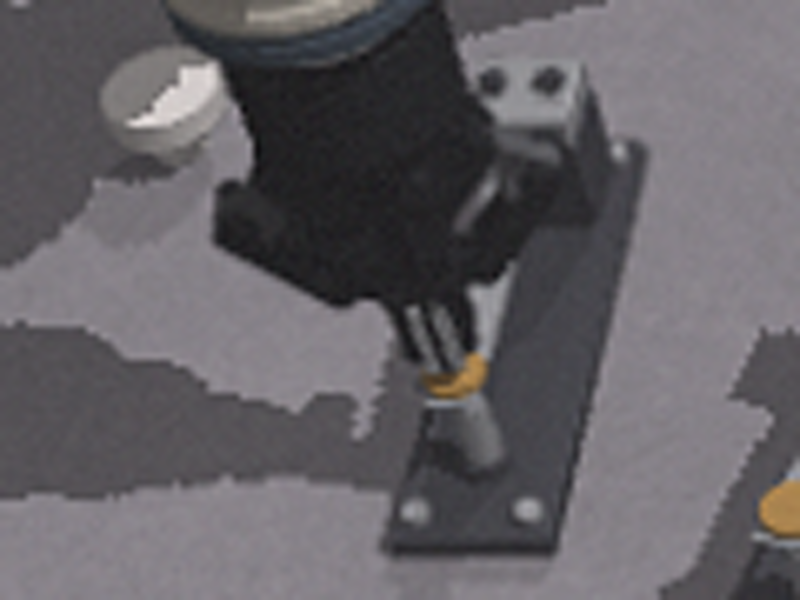

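The fingers are just over the long pad, 4–5 mm left of its centre, with tips at about (440,360) and the pad at (457,372) zoomed. I'll shift slightly and press in 2 mm steps.

Emit:
servo_tool(commands=[[[-0.2,-0.1,0],[0,0,0]],[[-0.3,-0.15,0.1],[0,0,0]],[[-0.3,-0.15,0.3],[0,0,0]],[[-0.3,-0.15,0.5],[0,0,0]],[[-0.3,-0.15,0.6],[0,0,0]],[[-0.3,-0.15,0.6],[0,0,0]]])

```text
clock: 4.95
tcp_pos: [0.5926, -0.1621, 0.0303]
orientation: [180.0, 0.0, -63.8]
wrist_force: [-1.0, 0.5, -0.2]
width: -0.001
```

Emit:
servo_tool(commands=[[[0,0,0.1],[0,0,0]],[[0,0,0.2],[0,0,0]],[[0,0,0.3],[0,0,0]],[[0,0,0.4],[0,0,0]],[[0,0,0.4],[0,0,0]]])

```text
clock: 5.45
tcp_pos: [0.5927, -0.1621, 0.0265]
orientation: [-180.0, 0.0, -63.8]
wrist_force: [0.4, 0.2, -0.2]
width: -0.001
```

```bash
python3 look.py scene 0.593 -0.166 pics/s4.png
```

```text
orange n 8 px (np.float64(122.0), np.float64(212.0)) z med 0.059902352964681216
5.5 [ 0.5928 -0.1622  0.0266] [0.14 0.23 1.54]
```

View pics/s4.png

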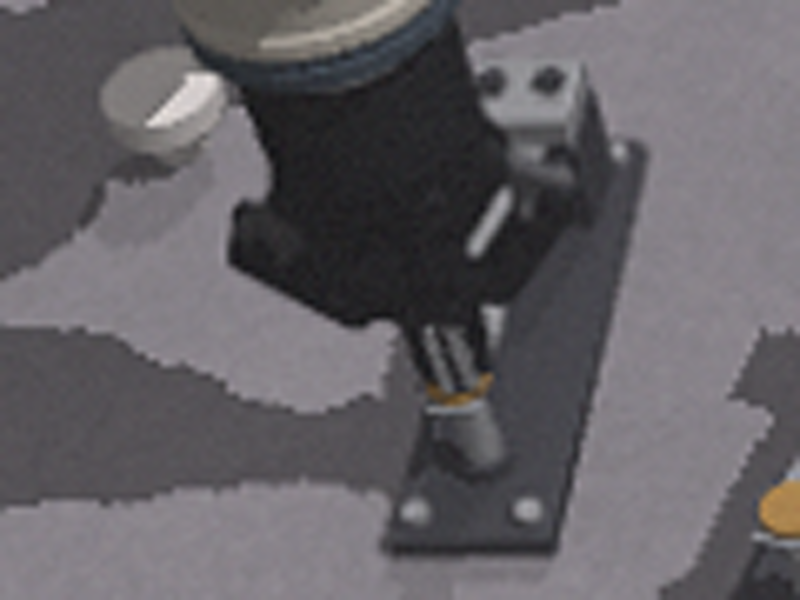

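The fingers are now centred on the pad and at, or nearly at, contact. I'll keep going at 1 mm per row.

Emit:
servo_tool(commands=[[[0,0,0.1],[0,0,0]],[[0,0,0.2],[0,0,0]],[[0,0,0.3],[0,0,0]],[[0,0,0.4],[0,0,0]],[[0,0,0.4],[0,0,0]]])

```text
clock: 6.0
tcp_pos: [0.5928, -0.1622, 0.0225]
orientation: [-180.0, -0.0, -63.8]
wrist_force: [1.0, 0.4, 2.0]
width: 0.0
```

Emit:
servo_tool(commands=[[[0,0,0.1],[0,0,0]],[[0,0,0.2],[0,0,0]],[[0,0,0.3],[0,0,0]],[[0,0,0.3],[0,0,0]]])

```text
clock: 6.4
tcp_pos: [0.5927, -0.1622, 0.0195]
orientation: [180.0, 0.0, -63.8]
wrist_force: [0.3, -0.2, 2.5]
width: 0.004
```

```bash
python3 look.py scene 0.593 -0.166 pics/s5.png
```

```text
orange n 5 px (np.float64(122.6), np.float64(213.8)) z med 0.05309330893555131
6.45 [ 0.5927 -0.1621  0.0195] [ 1.05 -0.47  2.76]
```

View pics/s5.png

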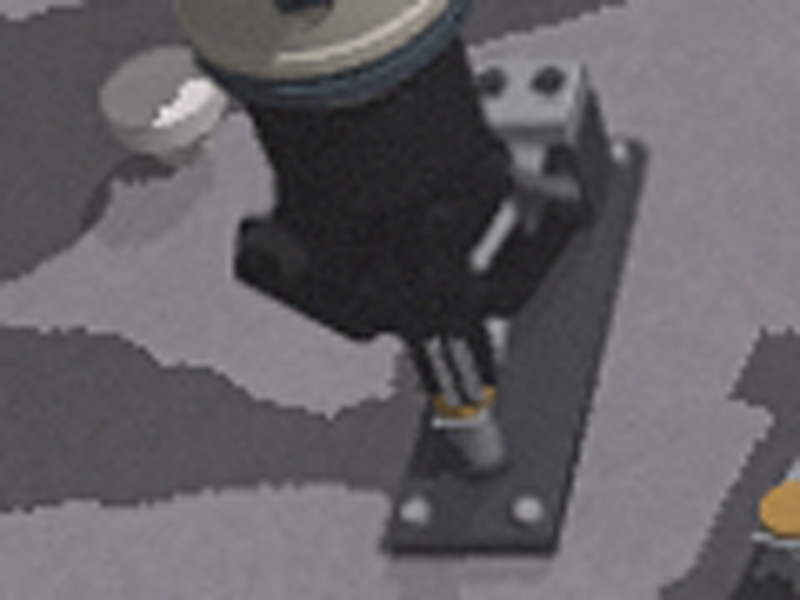

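The pad is clearly sinking and the force is about 2.5 N, so the stop is close. From here 1 mm at a time until the force rises.

Emit:
servo_tool(commands=[[[0,0,0.1],[0,0,0]],[[0,0,0.1],[0,0,0]]])

```text
clock: 6.65
tcp_pos: [0.5927, -0.1622, 0.0185]
orientation: [180.0, -0.0, -63.8]
wrist_force: [1.1, -0.5, 2.1]
width: 0.001
```

Emit:
servo_tool(commands=[[[0,0,0.1],[0,0,0]],[[0,0,0.1],[0,0,0]]])

```text
clock: 6.85
tcp_pos: [0.5927, -0.1622, 0.0175]
orientation: [180.0, 0.0, -63.8]
wrist_force: [0.3, -0.3, 3.7]
width: 0.001
```

Emit:
servo_tool(commands=[[[0,0,0.1],[0,0,0]],[[0,0,0.1],[0,0,0]]])

```text
clock: 7.05
tcp_pos: [0.5927, -0.1622, 0.0166]
orientation: [180.0, -0.0, -63.8]
wrist_force: [-0.2, -0.1, 6.2]
width: -0.001
```

The force has jumped to 6.2 N, so the pad is on the stop. Hold for one second, then lift straight up.

Emit:
servo_tool(commands=[[[0,0,0.03],[0,0,0]],[[0,0,0.03],[0,0,0]],[[0,0,0.03],[0,0,0]],[[0,0,0.03],[0,0,0]],[[0,0,0.03],[0,0,0]],[[0,0,0.03],[0,0,0]],[[0,0,0.03],[0,0,0]],[[0,0,0.03],[0,0,0]],[[0,0,0.03],[0,0,0]],[[0,0,0.03],[0,0,0]]])

```text
clock: 8.05
tcp_pos: [0.5926, -0.1622, 0.0164]
orientation: [180.0, -0.0, -63.8]
wrist_force: [-1.5, -0.6, 6.0]
width: 0.0
```

```bash
python3 look.py scene 0.593 -0.166 pics/s6.png
```

```text
orange n 6 px (np.float64(123.5), np.float64(214.5)) z med 0.04917285452132136
8.1 [ 0.5927 -0.1622  0.0164] [-1.4  -0.91  5.41]
```

View pics/s6.png

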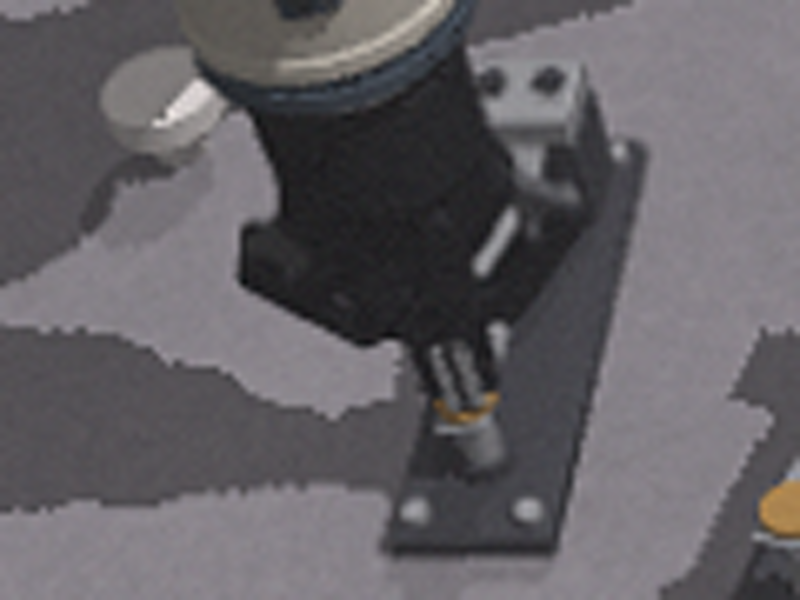

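Held at about 6 N and 12 mm below the contact height (reported z 0.0285 to 0.0164). Now the release and lift.

Emit:
servo_tool(commands=[[[0,0,-0.3],[0,0,0]],[[0,0,-0.7],[0,0,0]],[[0,0,-1.2],[0,0,0]],[[0,0,-1.8],[0,0,0]],[[0,0,-2.6],[0,0,0]],[[0,0,-3.8],[0,0,0]],[[0,0,-5.2],[0,0,0]],[[0,0,-6.8],[0,0,0]],[[0,0,-8],[0,0,0]],[[0,0,-8.6],[0,0,0]]])

```text
clock: 9.1
tcp_pos: [0.5933, -0.1623, 0.1041]
orientation: [-179.9, -0.1, -63.8]
wrist_force: [-0.3, -0.0, -0.5]
width: 0.002
```

```bash
python3 look.py scene 0.593 -0.166 pics/s7.png; python3 d.py 0.590 0.190 0.10
```

```text
orange n 52 px (np.float64(122.78846153846153), np.float64(208.21153846153845)) z med 0.06481952065135832
9.15 [ 0.5935 -0.1624  0.1043] [0.7  0.72 1.22]
9.15 [ 0.5935 -0.1624  0.1043] [-1.7991e+02 -1.0000e-01 -6.3770e+01] [0.7  0.72 1.22] cm: [-31.77 -15.27   0.4 ]
```

View pics/s7.png

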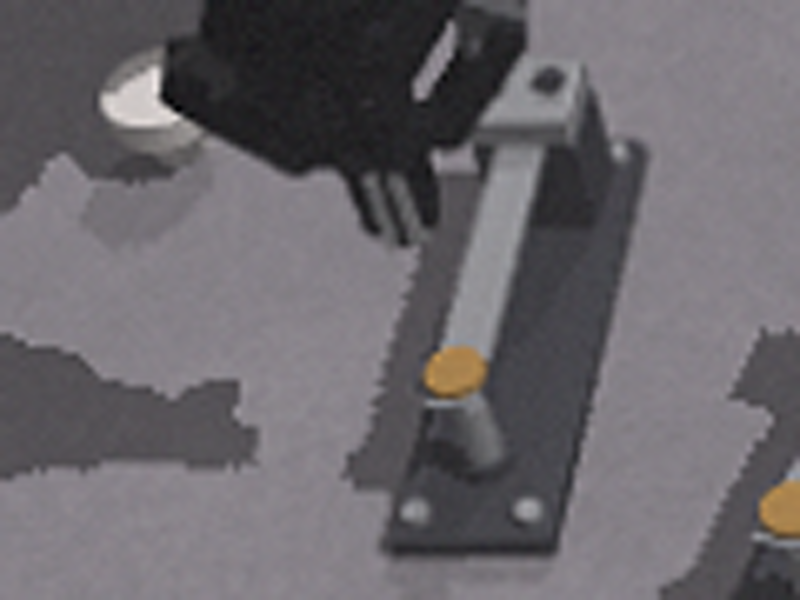

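The long pad is back at its start pixel, (122.8,208.2) against (122.7,208.3). Next I travel to the short pad, turning the jaws 45° so they open across the strip and stay clear of its clamp.

Emit:
servo_tool(commands=[[[-1,-0.5,0],[0,0,2]],[[-3.6,-1.7,0],[0,0,7]],[[-7.2,-3.5,0],[0,0,13]],[[-11,-5.3,0],[0,0,19]],[[-15,-7.2,0],[0,0,25]],[[-19,-9.1,0],[0,0,31]],[[-23,-11,0],[0,0,37]],[[-27,-13,0],[0,0,41]],[[-30,-14.5,0],[0,0,44]],[[-31.5,-15.2,0],[0,0,45]]])

```text
clock: 10.15
tcp_pos: [0.5892, 0.1905, 0.1019]
orientation: [180.0, 0.0, -108.8]
wrist_force: [0.5, -0.5, 0.6]
width: -0.002
```

Emit:
servo_tool(commands=[[[0,0,0],[0,0,0]],[[0,0,0],[0,0,0]],[[0,0,0],[0,0,0]]])

```text
clock: 10.45
tcp_pos: [0.5897, 0.1866, 0.102]
orientation: [180.0, -0.0, -108.8]
wrist_force: [-0.3, -0.1, -0.1]
width: -0.005
```

```bash
python3 look.py scene 0.590 0.1893 pics/s8.png; python3 d.py 0.590 0.1893 0.045
```

```text
orange n 59 px (np.float64(260.4237288135593), np.float64(233.15254237288136)) z med 0.06534520795419618
10.5 [0.5898 0.1866 0.1022] [-0.29 -0.64 -0.29]
10.5 [0.5898 0.1866 0.1022] [ 1.7999e+02 -2.0000e-02 -1.0882e+02] [-0.29 -0.64 -0.29] cm: [-0.27  0.07  5.72]
```

View pics/s8.png

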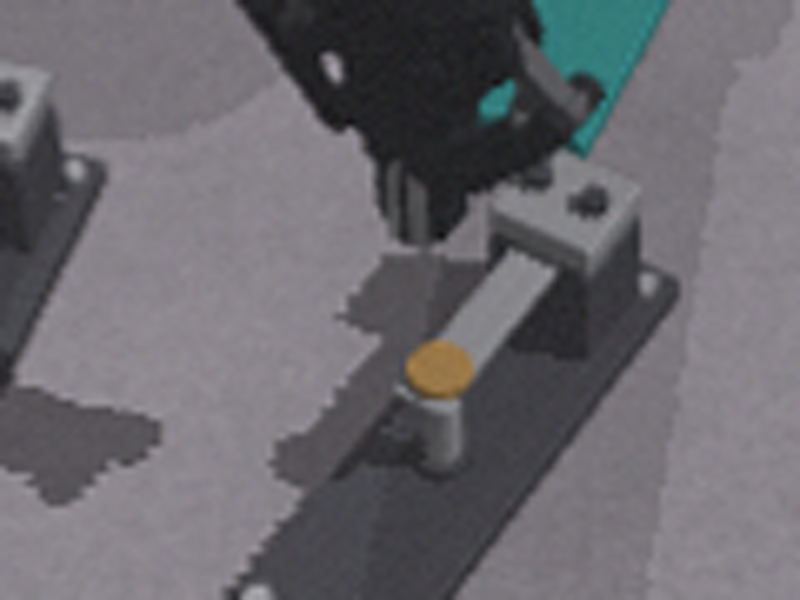

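Emit:
servo_tool(commands=[[[-0.1,0,0.8],[0,0,0]],[[-0.3,0,2],[0,0,0]],[[-0.3,0,3.4],[0,0,0]],[[-0.3,0,4.8],[0,0,0]],[[-0.3,0,5.8],[0,0,0]],[[-0.3,0,6.4],[0,0,0]],[[-0.3,0,6.4],[0,0,0]]])

```text
clock: 11.2
tcp_pos: [0.5903, 0.1903, 0.0372]
orientation: [179.9, -0.0, -108.8]
wrist_force: [0.7, -0.3, 0.3]
width: -0.002
```

```bash
python3 look.py scene 0.590 0.1893 pics/s9.png
```

```text
orange n 21 px (np.float64(261.9047619047619), np.float64(234.9047619047619)) z med 0.0645624662476163
11.25 [0.5907 0.1904 0.038 ] [ 0.28 -0.04 -0.32]
```

View pics/s9.png

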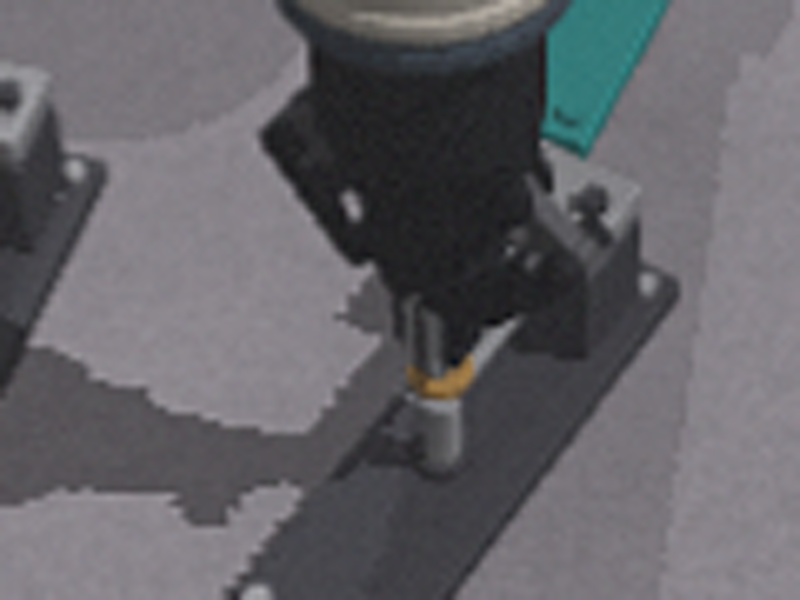

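The fingers are centred over the short pad, with tips at (434,365) and the pad at (440,375) zoomed. I'll press gently.

Emit:
servo_tool(commands=[[[-0.1,-0.1,0.2],[0,0,0]],[[-0.1,-0.2,0.4],[0,0,0]],[[-0.1,-0.2,0.6],[0,0,0]],[[-0.1,-0.2,0.8],[0,0,0]],[[-0.1,-0.2,0.8],[0,0,0]]])

```text
clock: 11.75
tcp_pos: [0.5928, 0.1907, 0.03]
orientation: [180.0, -0.0, -108.8]
wrist_force: [0.1, 0.1, -1.6]
width: -0.003
```

Emit:
servo_tool(commands=[[[0,0,0.1],[0,0,0]],[[0,0,0.2],[0,0,0]],[[0,0,0.3],[0,0,0]],[[0,0,0.3],[0,0,0]]])

```text
clock: 12.15
tcp_pos: [0.5932, 0.1907, 0.0273]
orientation: [-180.0, 0.0, -108.8]
wrist_force: [0.2, -0.5, 1.9]
width: 0.0
```

Emit:
servo_tool(commands=[[[0,0,0.1],[0,0,0]],[[0,0,0.2],[0,0,0]],[[0,0,0.3],[0,0,0]],[[0,0,0.3],[0,0,0]]])

```text
clock: 12.55
tcp_pos: [0.5933, 0.1907, 0.0244]
orientation: [-180.0, 0.0, -108.8]
wrist_force: [0.9, -1.2, 5.5]
width: 0.003
```

```bash
python3 look.py scene 0.590 0.1893 pics/s10.png
```

```text
orange n 1 px (np.float64(264.0), np.float64(237.0)) z med 0.0558724714263813
12.6 [0.5934 0.1908 0.0244] [ 1.   -1.21  4.98]
```

View pics/s10.png

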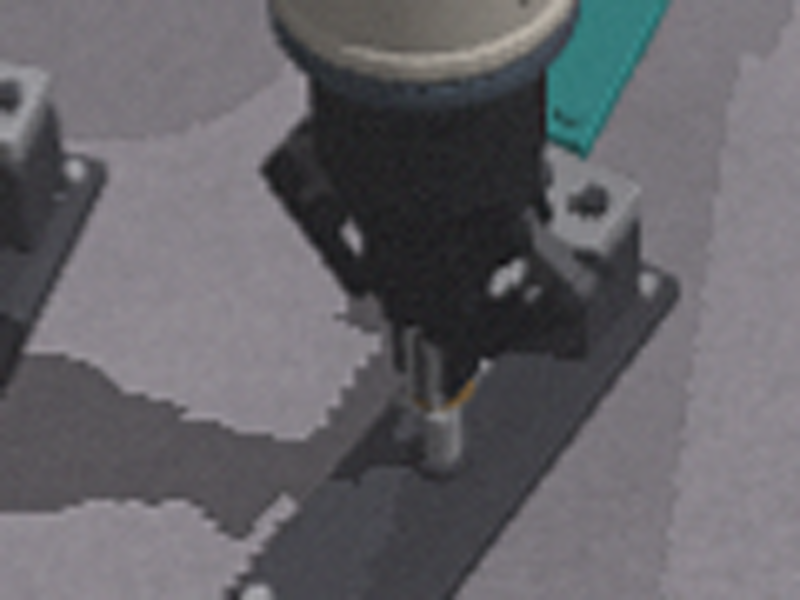

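Emit:
servo_tool(commands=[[[0,0,0.1],[0,0,0]],[[0,0,0.2],[0,0,0]],[[0,0,0.3],[0,0,0]],[[0,0,0.4],[0,0,0]],[[0,0,0.5],[0,0,0]],[[0,0,0.5],[0,0,0]]])

```text
clock: 13.2
tcp_pos: [0.5933, 0.1908, 0.0196]
orientation: [-180.0, 0.0, -108.8]
wrist_force: [-0.5, -1.2, 10.3]
width: 0.003
```

Emit:
servo_tool(commands=[[[0,0,0.1],[0,0,0]],[[0,0,0.2],[0,0,0]],[[0,0,0.2],[0,0,0]]])

```text
clock: 13.5
tcp_pos: [0.5932, 0.1908, 0.0177]
orientation: [-180.0, 0.0, -108.8]
wrist_force: [-1.8, -1.3, 12.8]
width: -0.001
```

Emit:
servo_tool(commands=[[[0,0,0.1],[0,0,0]],[[0,0,0.1],[0,0,0]]])

```text
clock: 13.7
tcp_pos: [0.5932, 0.1909, 0.0171]
orientation: [-180.0, 0.0, -108.8]
wrist_force: [-3.7, -0.6, 18.0]
width: 0.001
```

The force has jumped to 18 N, so this pad is on its stop too. Hold for one second, then release.

Emit:
servo_tool(commands=[[[0,0,0],[0,0,0]],[[0,0,0],[0,0,0]],[[0,0,0],[0,0,0]],[[0,0,0],[0,0,0]],[[0,0,0],[0,0,0]],[[0,0,0],[0,0,0]],[[0,0,0],[0,0,0]],[[0,0,0],[0,0,0]],[[0,0,0],[0,0,0]],[[0,0,0],[0,0,0]]])

```text
clock: 14.7
tcp_pos: [0.5932, 0.1908, 0.0171]
orientation: [-180.0, 0.0, -108.8]
wrist_force: [-3.6, -1.3, 18.0]
width: -0.003
```

```bash
python3 look.py scene 0.590 0.1893 pics/s11.png
```

```text
orange n 3 px (np.float64(263.6666666666667), np.float64(238.66666666666666)) z med 0.049335055927652305
14.75 [0.5933 0.1908 0.0172] [-2.98 -1.76 16.98]
```

Emit:
servo_tool(commands=[[[0,0,-0.3],[0,0,0]],[[0,0,-0.7],[0,0,0]],[[0,0,-1.2],[0,0,0]],[[0,0,-1.8],[0,0,0]],[[0,0,-2.6],[0,0,0]],[[0,0,-3.8],[0,0,0]],[[0,0,-5.2],[0,0,0]],[[0,0,-6.8],[0,0,0]],[[0,0,-8],[0,0,0]],[[0,0,-8.6],[0,0,0]]])

```text
clock: 15.75
tcp_pos: [0.5936, 0.1909, 0.1041]
orientation: [-179.9, 0.1, -108.8]
wrist_force: [-0.2, 0.5, 0.1]
width: 0.001
```

Emit:
servo_tool(commands=[[[0,0,-2],[0,0,0]],[[0,0,-3],[0,0,0]],[[0,0,-3],[0,0,0]],[[0,0,-3],[0,0,0]]])

```text
clock: 16.15
tcp_pos: [0.5928, 0.1907, 0.1319]
orientation: [180.0, -0.0, -108.8]
wrist_force: [0.6, 0.5, 0.6]
width: -0.003
```

```bash
python3 look.py scene 0.590 0.1893 pics/s12.png;python3 look.py scene 0.593 -0.166 pics/s13.png;python3 look.py scene 0.626 -0.014 pics/s14.png
python3 - <<'E'
from h import *
c=ctrl.read_camera("scene"); W=world(c); cv2.imwrite("pics/s15.png",c["image"][...,::-1])
w=W[(np.hypot(W[...,0]-.478,W[...,1]-.399)<.05)&(W[...,2]>.074)&(W[...,2]<.09)]; print(len(w),w.mean(0))
E
```

```text
orange n 58 px (np.float64(260.44827586206895), np.float64(233.1206896551724)) z med 0.0650795801216108
16.2 [0.5926 0.1907 0.1315] [ 0.24  0.26 -0.66]
orange n 43 px (np.float64(122.3953488372093), np.float64(208.37209302325581)) z med 0.06405370883658357
16.25 [0.5925 0.1906 0.1314] [ 0.34 -0.16  0.23]
orange n 50 px (np.float64(173.26), np.float64(228.8)) z med 0.06457465219827085
16.3 [0.5925 0.1906 0.1314] [ 0.51 -0.55  0.06]
183 [0.4781248  0.39832431 0.08072466]
```

View pics/s15.png

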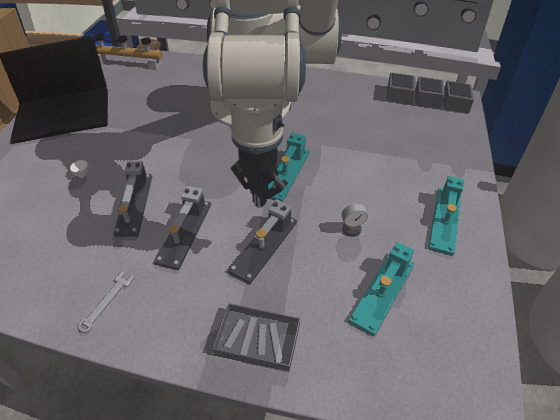

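All three pads (260,233), (123,208), (173,229) are at their starting pixels and heights. The gauge is unmoved at (0.478,0.398) and the gripper is clear.

```bash
python3 -c "
from plant import ctrl
print(ctrl.finish_job())"
```

```text
the job is handed in; nothing more can be done
None
```

I pressed the longest spring's pad to its stop, held it for about 1 s and let it spring back. Then I did the same with the shortest. The job was handed in at about 16 s of the 48 s allowed; no verdict was reported.

- **Longest spring:** the pad at (0.593, -0.166) was held at about 6 N, having gone down about 12 mm.
- **Shortest spring:** the pad at (0.590, 0.189) was held at about 18 N, having gone down about 11–12 mm. The wrist force climbed steadily to about 13 N and then jumped, which marks the stop.
- **Final checks:** all three pads were back at their starting pixels and heights to within about 1 px and 1 mm. The gauge was within 1 mm of where it started, the wrist force was near zero and the fingers were clear.
- **Disagreement:** the camera depth showed the closed fingertips about 35 mm short of the reported TCP. I relied on force and camera feedback for contact, which came at a reported z of about 0.0285 instead of 0.066. The sideways position also looked about 4 mm off at the longest pad, and I corrected it by eye.

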